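# Shut the ECG recorder's paper cover and start it on its keys

### The job

The paper cover of the ECG recorder has been left open: first swing it down until it is fully shut, then start the recorder on its four sprung keys. Hold the round key right down for a full second and let it up, then press the square key, then the long bar key, one key at a time, each right down and let up again. Do not press the cross-shaped key, press no key before the cover is shut, and leave the other things on and around the recorder where they are.

Things in the scene. Friction and masses are not known exactly. Their poses are not given: they have to be found in the camera images.
- recorder: Fixed desk ECG recorder, white and grey, 260 (x) by 360 mm (y), flat deck 70 mm above the table. Origin at table height under its middle; own x away from the operator's edge, y to its left, z up. Black flush screen, 190 x 120 mm, centred at y = -20 mm; keys at y = -135 mm; paper bay and cover on the left, y = 56 to 171 mm. A carrying handle juts 42 mm from its far side.
- cover (a joint): Hinge of the grey paper cover, rad: 0 = shut, flat on the deck; grows as it opens upward, stop at 1.5; starts at 0.85 to 1.3. Its friction keeps the cover wherever it is left; about 2 N at the free edge swings it down.
- cover_edge (a point): Middle of the cover's free edge, outer face. Plate 200 mm (along recorder x) by 115 mm (hinge to free edge), 6 mm thick. Hinge line along recorder x at recorder y = +56, z = 70 mm (plate's underside), beside the screen; free edge to +y. Open, its outer face looks towards the screen and keys: push that face to +y and down. Shut, the outer face is 76 mm above the table.
- round_top (a point): White round key cap, 32 mm across (the power key). Cap 12 mm proud of its black 46 mm square surround, which is 2 mm above the deck. The four keys stand in a column, 52 mm apart along the recorder's x, at its y = -135 mm; their order changes. This point: middle of the cap's top face (84.0 mm above the table when up), moving with it.
- key_round (a joint): Travel of the round key, m: 0 = up, 0.008 = fully down. Sprung straight up: 2 N to start it, 6 N fully down; it rises when let go.
- square_top (a point): White square key cap, 30 x 30 mm (the mode key). Cap 12 mm proud of its black 46 mm square surround, which is 2 mm above the deck. The four keys stand in a column, 52 mm apart along the recorder's x, at its y = -135 mm; their order changes. This point: middle of the cap's top face (84.0 mm above the table when up), moving with it.
- key_square (a joint): Travel of the square key, m: 0 = up, 0.008 = fully down. Sprung straight up: 2 N to start it, 6 N fully down; it rises when let go.
- bar_top (a point): White narrow bar key cap, 13 x 38 mm, its length along the recorder's y (the start key). Cap 12 mm proud of its black 46 mm square surround, which is 2 mm above the deck. The four keys stand in a column, 52 mm apart along the recorder's x, at its y = -135 mm; their order changes. This point: middle of the cap's top face (84.0 mm above the table when up), moving with it.
- key_bar (a joint): Travel of the bar key, m: 0 = up, 0.008 = fully down. Sprung straight up: 2 N to start it, 6 N fully down; it rises when let go.
- cross_top (a point): White plus-shaped key cap, 36 mm over its arms, which are 11 mm wide (the cancel key: must not be pressed). Cap 12 mm proud of its black 46 mm square surround, which is 2 mm above the deck. The four keys stand in a column, 52 mm apart along the recorder's x, at its y = -135 mm; their order changes. This point: middle of the cap's top face (84.0 mm above the table when up), moving with it.
- key_cross (a joint): Travel of the cross key, m: 0 = up, 0.008 = fully down. Sprung straight up: 2 N to start it, 6 N fully down; it rises when let go.
- oximeter: Bystander: grey and white finger-clip oximeter, 64 x 36 x 27 mm, lying on the recorder's screen near its far end. Origin under its middle.
- thermometer: Bystander: white stick thermometer, 24 x 150 x 14 mm, on the table in front of the recorder. Origin under its middle.
- paper_roll: Bystander: spare paper roll standing on end, 58 mm across, 112 mm high, left of the recorder. Origin at its foot.
- gel_bottle: Bystander: white bottle, 48 mm across, 150 mm high, right of the recorder. Origin at its foot.
- spray_bottle: Bystander: white spray bottle, 62 mm across, 192 mm high, beyond the recorder. Origin at its foot.
- dish: Bystander: steel bowl, 120 mm across, 40 mm high, on the left. Origin at its foot.
- glove_box: Bystander: pale carton, 230 x 120 x 75 mm, far left. Origin under its middle.
- jar: Bystander: glass jar with a steel cap, 90 mm across, 110 mm high, on the right. Origin at its foot.

How it is judged:
By the outcome, as a careful person would: the job done as asked, in the order asked, and still so for the second after the job is handed in, with the robot touching nothing.
It also fails if it takes over 48 s, if anything falls off the work surface, if the arm or the gripper's body presses on something with over 40 N, if the wrist force passes 120 N, or if a joint passes its speed limit or range.

### The arm

A 6-joint arm with a two-finger parallel gripper is mounted at the origin on the work surface. World frame = base frame: x ahead of the robot, y to its left, z up, the work surface at z = 0. Lengths are in m, angles in degrees, forces in N, time in s.
With the tool pointing down it reaches from about 0.25 to 0.725 m from the base axis. Payload 9.7 kg.
Tool frame: the origin (TCP) lies at the very end of the fingers, on their centre line; the grasp point (between the pads) lies 19 mm behind it; z points along the fingers, y is the line along which they close (so a half turn about z gives the same grasp; the last joint's range is limited). The gripper opens to 85 mm and grips with 20 to 120 N. Pads are 22 mm wide; open, the fingers measure 114 mm over their backs; the gripper's body (76 mm by 85 mm) begins 54 mm behind the grasp point. The pads swing forward as they close: fully open they stand 13 mm farther back than shut.
Start: joints at [70.703, 4.979, 10.078, 95.1, 0, 90], TCP at [0.182, 0.519, 0.231] pointing down, gripper open.
Joint ranges: [-179.16, 179.16], [-48.56, 103.87], [-65.8, 70.77], [-126.05, 130.52], [-82.76, 87.17], [-180, 180]. Speed limits (degrees/s): [127.2, 127.2, 147.25, 180, 180, 180].

### API

Orientations are given as [roll, pitch, yaw] about the fixed x, y, z axes, in that order (R = Rz(yaw) Ry(pitch) Rx(roll)).
In Python, from workcell import bot gives the robot as it stands.
- The arm moves only by the tool arm_command, never from a script. Its argument "series" is a list of rows, each a list of 4 numbers: the shift along the tool's x, y, z in m, then the turn about the tool's z in rad. A call has exactly 5 rows; each row is the pose to reach, as a shift and turn from the pose commanded when the call began, along the tool's axes at that moment; what a row does not reach only later rows make up. A row lasts 1/10 s, in which the tool goes at most 50 mm and 8.59 degrees, less where a joint would pass 70% of its speed; a pose out of reach is approached as far as the arm can. A call with a gripper value outside its range is refused whole. "hand" is the finger opening in m, from 0 to 0.0854, set as the call begins (left out, the last holds). The fingers move at their own pace and stop on an object; "grip_force" is the grip in N (left out, the last holds). Time passes only in rows, so rows that repeat a pose let the fingers close, or fill a call up. It gives the time, the measured TCP pose, the force, the opening and the grip force at its end, in the units of the state.
- bot.get_obs(): the state, without advancing time (a new reading comes with each control period).
- bot.camera(name): name is "side" or "top" or "wrist"; returns a dict with "color" (400x640x3 uint8, blue, green, red), "camera_matrix" (3x3 intrinsics, pixels), "xyz" and "orientation" of the camera in the world; the wrist camera has in their place "T_tool_cam" (4x4, takes a point from camera to tool coordinates, whose origin is the TCP and whose axes are the flange's). Camera axes: x right, y up, looking along -z (the intrinsics and any distortion apply to the point x, -y, -z); pixel columns grow to the right and rows downward; lengths in m; the calibration is good to about 2 mm. A picture is of the moment at which its call begins: read the wrist's pose just before it. There is no depth.
- bot.job_done(): hands the job in; it is judged then, once.
Trained networks look in the newest picture that a camera, given by its name, has taken for a name from the list of things; names that differ only in an ending like _2 or _b are one class to them, and where a whole thing is asked for, a point or a joint stands for the part that bears it (a point fixed in the world has none). Each returns a list of dicts, best first, with "confidence" (0 to 1); they miss things now and then, are a little off and sometimes report something else, mostly with a low value. They report only what shows in the picture. A call takes as long as a camera call.
- bot.find_in(camera, target): "location" ([column, row] in pixels, amid what is visible of it).
- bot.mark_of(camera, target): "location" ([column, row] in pixels: a listed point, or the origin of a listed thing).
The state is a dict: "time": time; "q": joint angles; "qd": joint speeds; "joint_efforts": joint torques, N m; "ee_pos": TCP position; "tcp_rot": TCP orientation; "wrist_force": force on the tool from outside, world axes, zero at the start; "torque": the same for the moment, N m; "opening": finger opening in m; "grasp_force": force on a finger pad.
Only numpy, scipy, OpenCV 4.12 (cv2) and the standard library are available. Lean on these libraries where they do the work, as an engineer would, in place of code of your own. Each camera call takes 0.05 s, during which the arm holds its last target. There are 200 camera calls.

## Working session

There is one attempt and no reset: what is moved stays moved. The work goes in short steps, Python scripts to look and compute and a tool call to move; the robot and the scene stay as the last step left them, time stands still between calls to the robot, and variables do not carry over. Pictures are saved under pics/ and viewed, at most 10 in all, crops included, and the job is handed in when it is done.

Besides the shell and the picture viewer there is one more tool, called after ">>>" as name(argument=value, ...), one argument or row to a line, values as JSON. arm_command: Moves the arm, as the interface text tells. Its arguments: {"type":"object","properties":{"series":{"type":"array"},"hand":{"type":"number"},"grip_force":{"type":"number"}},"required":["series"]}

```bash
mkdir -p pics
cat > h.py <<'E'
import numpy as np, cv2
from scipy.spatial.transform import Rotation as R
from workcell import bot
def cam(n):
    o=bot.get_obs(); c=bot.camera(n)
    if n=='wrist':
        T=np.eye(4); T[:3,:3]=R.from_euler('xyz',o['tcp_rot'],degrees=True).as_matrix(); T[:3,3]=o['ee_pos']
        c['T']=T@np.array(c['T_tool_cam'])
    else:
        T=np.eye(4); c_o=np.array(c['orientation']); 
        T[:3,:3]=c_o if c_o.shape==(3,3) else R.from_euler('xyz',c_o,degrees=True).as_matrix(); T[:3,3]=c['xyz']; c['T']=T
    return c
def ray(c,px):
    K=np.array(c['camera_matrix']); d=np.array([(px[0]-K[0,2])/K[0,0],-(px[1]-K[1,2])/K[1,1],-1])
    return c['T'][:3,3],c['T'][:3,:3]@d
def onz(c,px,z):
    o,d=ray(c,px); return o+d*(z-o[2])/d[2]
def proj(c,p):
    q=np.linalg.inv(c['T'])@np.append(p,1); K=np.array(c['camera_matrix'])
    return K[0,0]*q[0]/-q[2]+K[0,2],K[1,1]*q[1]/q[2]+K[1,2]
E
python3 - <<'E'
from h import *
print(bot.get_obs())
for n in ['top','side']:
    c=cam(n); print(n,{k:v for k,v in c.items() if k not in('color','T')})
    cv2.imwrite(f'pics/{n}0.png',c['color'])
    for t,z in [('round_top',.084),('square_top',.084),('bar_top',.084),('cross_top',.084),('recorder',0),('cover_edge',.15),('oximeter',.07),('gel_bottle',0),('paper_roll',0),('spray_bottle',0)]:
        for m in bot.mark_of(n,t)[:2]: print(t,np.round(m['location'],1),round(m['confidence'],2),onz(c,m['location'],z).round(4))
E
```

```text
{'time': 0.0, 'q': array([7.07026075e+01, 5.01101316e+00, 1.00324900e+01, 9.51002653e+01,
       4.98754409e-04, 9.00014134e+01]), 'qd': array([-0.05744828,  0.01096263, -0.00314207, -0.00520748, -0.02410496,
       -0.00738645]), 'joint_efforts': array([-4.70951636e-04, -5.20390606e+01,  4.64803219e+01,  1.63072301e-02,
        2.56154999e-05, -3.57394200e-06]), 'ee_pos': array([0.18167541, 0.51886673, 0.23056632]), 'tcp_rot': array([-1.79921212e+02, -4.96810341e-04,  1.60701193e+02]), 'wrist_force': array([ 0.49733195,  0.5780747 , -0.18302223]), 'torque': array([-0.04830298, -0.04738791, -0.019832  ]), 'grasp_force': 0.0, 'opening': 0.08518909512773155}
top {'camera_matrix': array([[446.87120059,   0.        , 321.70898395],
       [  0.        , 446.87120059, 196.26406706],
       [  0.        ,   0.        ,   1.        ]]), 'xyz': array([0.37332981, 0.00140271, 1.37642669]), 'orientation': array([  8.50168088,  -1.00054628, -90.68607655])}
round_top [368.2 219.2] 0.6 [ 0.4976 -0.1579  0.084 ]
square_top [365.9 172.8] 0.58 [ 0.6351 -0.1548  0.084 ]
bar_top [292.4 188.1] 0.53 [0.
[... 447 characters left out ...]
   ]
side {'camera_matrix': array([[467.62795152,   0.        , 318.87973582],
       [  0.        , 467.62795152, 197.5508354 ],
       [  0.        ,   0.        ,   1.        ]]), 'xyz': array([1.74898376e-05, 9.19517408e-01, 8.90575097e-01]), 'orientation': array([  52.67017611,   -0.76134022, -149.07209281])}
square_top [310.3 158.6] 0.51 [ 0.6631 -0.1547  0.084 ]
recorder [311.3 208.4] 0.61 [ 0.5817 -0.0294  0.    ]
oximeter [295.8 180.7] 0.43 [ 0.6465 -0.0445  0.07  ]
oximeter [314.3 158.3] 0.27 [ 0.6645 -0.1818  0.07  ]
paper_roll [250.1 255.8] 0.55 [ 0.6144  0.2314 -0.    ]
paper_roll [312.2 209.3] 0.31 [ 0.5771 -0.0271  0.    ]
spray_bottle [233.7 195.9] 0.87 [0.8218 0.0459 0.    ]
```

Run:
```python
import cv2,numpy as np
t=cv2.imread('pics/top0.png');s=cv2.imread('pics/side0.png')
a=cv2.resize(t[110:260,220:420],(800,600),interpolation=cv2.INTER_CUBIC)
cv2.imwrite('pics/topc.png',a)
```

```text
(no output)
```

View pics/topc.png

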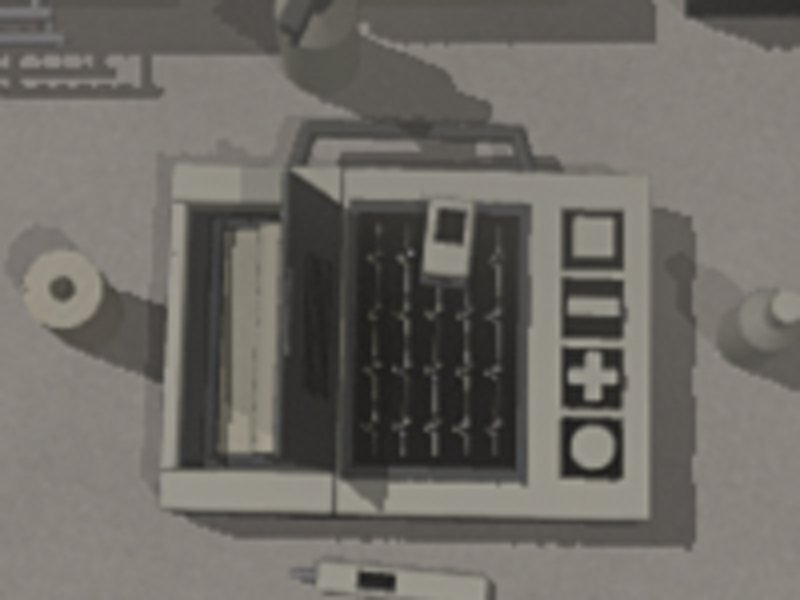

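View pics/side0.png

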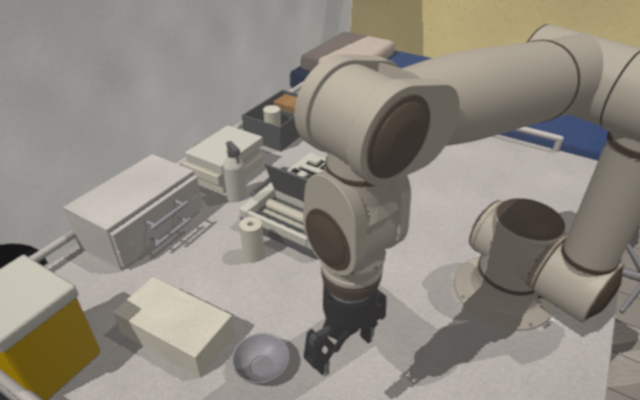

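The top crop shows the keys from the far end as square, bar, cross and round, at about (369,170), (368,187), (368,204) and (368,221.5). The cover is open over the bay and the oximeter lies on the screen. The side view is mostly blocked by the arm.

Run:
```python
from h import *
c=cam('top')
f=lambda p:(220+(p[0]-1.5)/4,110+(p[1]-1.5)/4)
k=np.array([onz(c,f(p),.084)[:2] for p in [(595,240),(593,307),(593,377),(593,446)]]);print(k)
d=k[0]-k[3];yaw=np.arctan2(d[1],d[0]);print('keys yaw',np.degrees(yaw),np.linalg.norm(d))
co=np.array([onz(c,f(p),.07)[:2] for p in [(172,163),(648,178),(650,520),(160,510)]]);print(co,co.mean(0))
e=co[0]-co[1]+co[3]-co[2];print('edge yaw',np.degrees(np.arctan2(-e[0],e[1])),np.linalg.norm(e)/2)
yaw=np.arctan2(-e[0],e[1])
for yw in [yaw]:
    Rm=np.array([[np.cos(yw),-np.sin(yw)],[np.sin(yw),np.cos(yw)]])
    print('origin by keys',k.mean(0)-Rm@[0,-.135]); o=k.mean(0)-Rm@[0,-.135]
    # cover angle: project free edge middle
    for th in np.arange(.8,1.35,.1):
        ps=[]
        for x in(-.1,.1):
            y=.056+.115*np.cos(th)-.006*np.sin(th);z=.07+.115*np.sin(th)+.006*np.cos(th)
            q=proj(c,[*(o+Rm@[x,y]),z]);ps.append([(q[0]-220)*4+1.5,(q[1]-110)*4+1.5])
        print(round(th,2),np.round(ps,0).tolist())
```

```text
[[ 0.64460519 -0.16242024]
 [ 0.59439043 -0.15956873]
 [ 0.54251519 -0.15815344]
 [ 0.49197158 -0.15677448]]
keys yaw -2.118346777869237 0.15273798976669256
[[ 0.70898995  0.15158616]
 [ 0.69473632 -0.20540692]
 [ 0.43864868 -0.19871421]
 [ 0.44985194  0.15834383]] [ 0.57305672 -0.02354779]
edge yaw -2.041807688548041 0.35725238157261363
origin by keys [ 0.57318047 -0.02431494]
0.8 [[215.0, 461.0], [226.0, 175.0]]
0.9 [[227.0, 460.0], [238.0, 173.0]]
1.0 [[241.0, 460.0], [252.0, 171.0]]
1.1 [[255.0, 459.0], [266.0, 170.0]]
1.2 [[271.0, 459.0], [281.0, 169.0]]
1.3 [[287.0, 459.0], [297.0, 168.0]]
```

>>> arm_command(
  series=[
    [-0.033, -0.022, -0.004, 0.14],
    [-0.066, -0.044, -0.008, 0.28],
    [-0.1, -0.067, -0.012, 0.42],
    [-0.133, -0.089, -0.016, 0.56],
    [-0.166, -0.112, -0.02, 0.7],
  ],
  hand=0,
)

```text
time: 1.65
ee_pos: [0.3021, 0.3572, 0.2515]
tcp_rot: [180.0, -0.0, 120.3]
wrist_force: [0.0, 0.2, 0.1]
opening: 0.0124
grasp_force: 0.0
```

>>> arm_command(
  series=[
    [-0.046, 0.005, 0, 0.113],
    [-0.092, 0.01, 0, 0.226],
    [-0.138, 0.016, 0, 0.34],
    [-0.184, 0.021, 0, 0.452],
    [-0.23, 0.026, 0, 0.565],
  ],
)

```text
time: 2.15
ee_pos: [0.4417, 0.172, 0.2515]
tcp_rot: [180.0, -0.0, 88.0]
wrist_force: [0.2, 1.0, -0.2]
opening: -0.0004
grasp_force: 0.0
```

>>> arm_command(
  series=[
    [-0.038, 0.03, 0, 0],
    [-0.076, 0.06, 0, 0],
    [-0.115, 0.09, 0, 0],
    [-0.153, 0.118, 0, 0],
    [-0.153, 0.118, 0, 0],
  ],
)

```text
time: 2.65
ee_pos: [0.5561, 0.013, 0.2499]
tcp_rot: [-179.9, 0.1, 88.0]
wrist_force: [-0.6, 1.9, -0.7]
opening: 0.0001
grasp_force: 0.0
```

Run:
```python
from h import *
o=bot.get_obs();print(o['time'],o['ee_pos'],o['tcp_rot'])
c=cam('wrist');cv2.imwrite('pics/w1.png',c['color'])
for t in ['round_top','square_top','bar_top','cross_top']:
    for m in bot.mark_of('wrist',t)[:2]: print(t,np.round(m['location'],1),round(m['confidence'],2),onz(c,m['location'],.084).round(4))
for m in bot.mark_of('wrist','cover_edge')[:2]: print(np.round(m['location'],1),m['confidence'],onz(c,m['location'],.181))
```

```text
2.65 [0.55606625 0.0130249  0.24985911] [-1.79934873e+02  5.95289963e-02  8.79538874e+01]
bar_top [502.1 139.2] 0.63 [0.7577 0.0553 0.084 ]
[344.4 154.8] 0.95 [0.57826435 0.05953917 0.181     ]
```

View pics/w1.png

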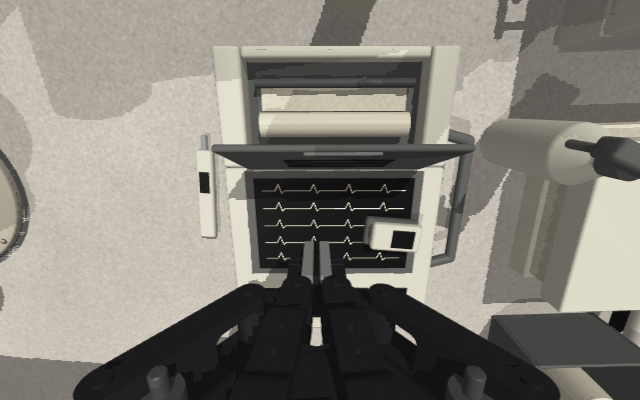

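The wrist view shows the cover's free edge along row 150 and the fingers on its screen side. The oximeter, at (395,235), is clear of the path.

>>> arm_command(
  series=[
    [0, 0, 0.035, 0],
    [0, 0, 0.07, 0],
    [0, 0, 0.095, 0],
    [0.015, 0, 0.095, 0],
    [0.03, 0, 0.095, 0],
  ],
)

```text
time: 3.45
ee_pos: [0.5546, 0.0487, 0.1571]
tcp_rot: [180.0, 0.0, 88.2]
wrist_force: [-0.1, -1.7, 0.1]
opening: 0.0002
grasp_force: 0.8
```

>>> arm_command(
  series=[
    [0.011, 0, 0.003, 0],
    [0.021, 0, 0.007, 0],
    [0.031, 0, 0.013, 0],
    [0.039, 0, 0.02, 0],
    [0.047, 0, 0.029, 0],
  ],
)

```text
time: 3.95
ee_pos: [0.5568, 0.095, 0.1271]
tcp_rot: [180.0, -0.0, 88.2]
wrist_force: [0.3, -0.6, 2.5]
opening: 0.0004
grasp_force: 0.6
```

>>> arm_command(
  series=[
    [0.003, 0, 0.01, 0],
    [0.008, 0, 0.02, 0],
    [0.012, 0, 0.03, 0],
    [0.014, 0, 0.04, 0],
    [0.014, 0, 0.048, 0],
  ],
)

```text
time: 4.45
ee_pos: [0.5566, 0.1083, 0.0781]
tcp_rot: [-180.0, -0.0, 88.2]
wrist_force: [-0.7, 0.4, 1.5]
opening: -0.0003
grasp_force: 0.5
```

>>> arm_command(
  series=[
    [0, 0, 0.002, 0],
    [0, 0, 0.003, 0],
    [0, 0, 0.004, 0],
    [0, 0, 0.005, 0],
    [0, 0, 0.005, 0],
  ],
)

```text
time: 4.95
ee_pos: [0.5568, 0.1079, 0.076]
tcp_rot: [180.0, -0.0, 88.2]
wrist_force: [-6.0, -1.1, 11.4]
opening: -0.0001
grasp_force: 5.5
```

>>> arm_command(
  series=[
    [0, 0, -0.04, 0],
    [0, 0, -0.08, 0],
    [-0.04, 0, -0.1, 0],
    [-0.08, 0, -0.1, 0],
    [-0.12, -0.01, -0.1, 0],
  ],
)

```text
time: 5.45
ee_pos: [0.544, -0.0128, 0.1753]
tcp_rot: [179.9, 0.0, 88.3]
wrist_force: [-0.9, 0.5, -1.1]
opening: -0.0002
grasp_force: 0.0
```

>>> arm_command(
  series=[
    [-0.045, -0.01, 0, 0],
    [-0.09, -0.02, 0, 0],
    [-0.135, -0.03, 0, 0],
    [-0.135, -0.03, 0, 0],
    [-0.135, -0.03, 0, 0],
  ],
)

```text
time: 5.95
ee_pos: [0.5088, -0.1466, 0.1746]
tcp_rot: [180.0, 0.0, 88.1]
wrist_force: [0.0, 0.1, 0.1]
opening: -0.0002
grasp_force: 0.0
```

Run:
```python
from h import *
o=bot.get_obs();print(o['time'],o['ee_pos'],o['tcp_rot'])
ims=[]
for n in ['top','wrist']:
    c=cam(n);ims.append(c['color'])
    for m in bot.mark_of(n,'cover_edge')[:2]: print(n,np.round(m['location'],1),m['confidence'],onz(c,m['location'],.076))
    for t in ['round_top','square_top','bar_top','cross_top']:
        for m in bot.mark_of(n,t)[:1]: print(t,np.round(m['location'],1),round(m['confidence'],2),onz(c,m['location'],.084).round(4))
    if n=='top':
        for p in [(.491,-.157),(.5942,-.160),(.646,-.162)]:
            q=proj(c,[*p,.084]);print(q);cv2.circle(ims[0],tuple(int(round(v)) for v in q),1,(0,0,255),-1)
print(proj(c,[.491,-.157,.084]))
a=cv2.resize(ims[0][130:250,220:420],(800,480))[:, :]
cv2.imwrite('pics/t2.png',a);cv2.imwrite('pics/w2.png',ims[1])
```

```text
5.95 [ 0.50880007 -0.14658103  0.17457824] [1.79968075e+02 3.58982098e-03 8.80664674e+01]
square_top [370.  172.2] 0.53 [ 0.6368 -0.167   0.084 ]
bar_top [321.5 198.7] 0.69 [ 0.5591 -0.0228  0.084 ]
(np.float64(367.96154892636434), np.float64(221.4576419470224))
(np.float64(368.0231414278093), np.float64(186.4375528336558))
(np.float64(368.2202770371848), np.float64(169.16380786314448))
round_top [299.1 220.1] 0.55 [ 0.493  -0.1582  0.084 ]
square_top [474.  215.9] 0.77 [ 0.6488 -0.1587  0.084 ]
bar_top [408.4 219.1] 0.64 [ 0.5907 -0.1601  0.084 ]
cross_top [355.1 216.2] 0.59 [ 0.543  -0.1559  0.084 ]
(np.float64(296.84560198180094), np.float64(218.92634036271653))
```

View pics/t2.png

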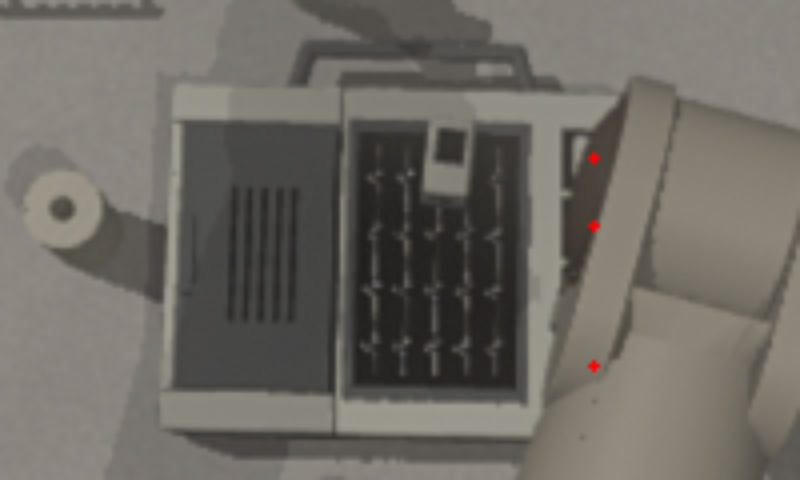

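View pics/w2.png

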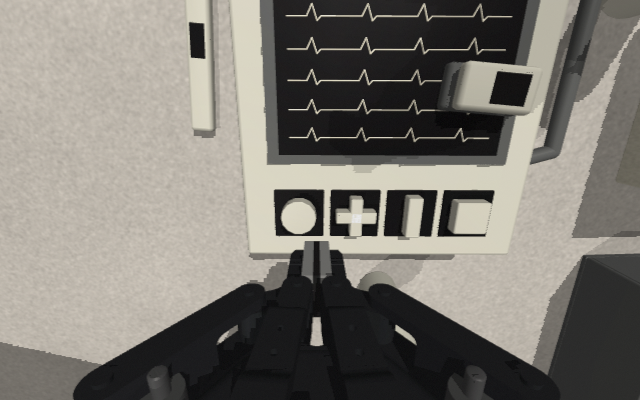

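The top view shows the cover flat and shut. In the wrist view the keys from near to far are round (299,216), cross (355,215), bar (411,216) and square (472,216), which agrees with my estimates.

>>> arm_command(
  series=[
    [-0.011, -0.016, 0, 0],
    [-0.011, -0.016, 0.03, 0],
    [-0.011, -0.016, 0.06, 0],
    [-0.011, -0.016, 0.08, 0],
    [-0.011, -0.016, 0.085, 0],
  ],
)

```text
time: 7.05
ee_pos: [0.4914, -0.1556, 0.0869]
tcp_rot: [-179.8, -0.1, 88.2]
wrist_force: [-0.1, 0.5, 0.5]
opening: -0.0002
grasp_force: 0.0
```

>>> arm_command(
  series=[
    [0, 0, 0.004, 0],
    [0, 0, 0.008, 0],
    [0, 0, 0.012, 0],
    [0, 0, 0.015, 0],
    [0, 0, 0.016, 0],
  ],
)

```text
time: 7.55
ee_pos: [0.4933, -0.1561, 0.0758]
tcp_rot: [179.8, 0.0, 88.2]
wrist_force: [-8.7, 2.6, 24.1]
opening: 0.0001
grasp_force: 12.0
```

>>> arm_command(
  series=[
    [0, 0, 0, 0],
    [0, 0, 0, 0],
    [0, 0, 0, 0],
    [0, 0, 0, 0],
    [0, 0, 0, 0],
  ],
)

```text
time: 8.05
ee_pos: [0.4933, -0.1561, 0.0759]
tcp_rot: [179.8, 0.0, 88.2]
wrist_force: [-6.1, 3.0, 18.0]
opening: 0.0001
grasp_force: 8.9
```

>>> arm_command(
  series=[
    [0, 0, 0, 0],
    [0, 0, 0, 0],
    [0, 0, 0, 0],
    [0, 0, 0, 0],
    [0, 0, 0, 0],
  ],
)

```text
time: 8.55
ee_pos: [0.4933, -0.1561, 0.0759]
tcp_rot: [179.8, 0.0, 88.2]
wrist_force: [-6.8, 1.8, 17.5]
opening: 0.0001
grasp_force: 8.9
```

>>> arm_command(
  series=[
    [0, 0, 0, 0],
    [0, 0, -0.01, 0],
    [0, 0, -0.03, 0],
    [0, 0, -0.05, 0],
    [0, 0, -0.05, 0],
  ],
)

```text
time: 9.05
ee_pos: [0.4941, -0.1564, 0.1262]
tcp_rot: [179.7, 0.1, 88.2]
wrist_force: [0.9, -0.8, 0.6]
opening: 0.0004
grasp_force: 0.0
```

>>> arm_command(
  series=[
    [0, 0.04, 0, 0],
    [0, 0.08, 0, 0],
    [0, 0.12, 0, 0],
    [0, 0.153, 0, 0],
    [0, 0.153, 0, 0],
  ],
)

```text
time: 9.55
ee_pos: [0.6482, -0.1604, 0.12]
tcp_rot: [-179.9, -0.0, 88.3]
wrist_force: [-0.8, 0.7, -0.6]
opening: -0.0001
grasp_force: 0.0
```

>>> arm_command(
  series=[
    [0, 0, 0.02, 0],
    [0, 0, 0.036, 0],
    [0, 0, 0.042, 0],
    [0, 0, 0.047, 0],
    [0, 0, 0.05, 0],
  ],
)

```text
time: 10.05
ee_pos: [0.645, -0.1606, 0.0758]
tcp_rot: [180.0, 0.0, 88.2]
wrist_force: [-12.4, 4.3, 28.5]
opening: 0.0005
grasp_force: 14.1
```

Next, hold briefly, release and move to the bar (52.5 mm nearer).

>>> arm_command(
  series=[
    [0, 0, 0, 0],
    [0, 0, 0, 0],
    [0, 0, -0.02, 0],
    [0, 0, -0.05, 0],
    [0, 0, -0.05, 0],
  ],
)

```text
time: 10.55
ee_pos: [0.6471, -0.1612, 0.1286]
tcp_rot: [179.6, 0.1, 88.2]
wrist_force: [0.8, -0.1, 1.0]
opening: 0.0005
grasp_force: 0.0
```

>>> arm_command(
  series=[
    [0, -0.03, 0, 0],
    [0, -0.053, 0, 0],
    [0, -0.053, 0, 0],
    [0, -0.053, 0.015, 0],
    [0, -0.053, 0.03, 0],
  ],
)

```text
time: 11.05
ee_pos: [0.5933, -0.1592, 0.0922]
tcp_rot: [179.9, 0.0, 88.2]
wrist_force: [-1.1, -0.9, -0.1]
opening: 0.0003
grasp_force: 0.0
```

>>> arm_command(
  series=[
    [0, 0, 0.006, 0],
    [0, 0, 0.012, 0],
    [0, 0, 0.017, 0],
    [0, 0, 0.02, 0],
    [0, 0, 0.02, 0],
  ],
)

```text
time: 11.55
ee_pos: [0.5926, -0.1589, 0.0759]
tcp_rot: [179.9, 0.0, 88.2]
wrist_force: [-11.4, 3.5, 19.1]
opening: 0.0001
grasp_force: 9.9
```

>>> arm_command(
  series=[
    [0, 0, 0, 0],
    [0, 0, 0, 0],
    [0, 0, -0.02, 0],
    [0, 0, -0.06, 0],
    [0, 0, -0.1, 0],
  ],
)

```text
time: 12.05
ee_pos: [0.5925, -0.159, 0.1738]
tcp_rot: [-179.9, -0.0, 88.2]
wrist_force: [1.3, -0.9, 0.2]
opening: -0.0
grasp_force: 0.0
```

Run:
```python
from h import *
c=cam('wrist');cv2.imwrite('pics/w3.png',c['color']);print(bot.get_obs()['time'],bot.get_obs()['wrist_force'])
```

```text
12.1 [-1.54066041  0.27428007  4.61504583]
```

View pics/w3.png

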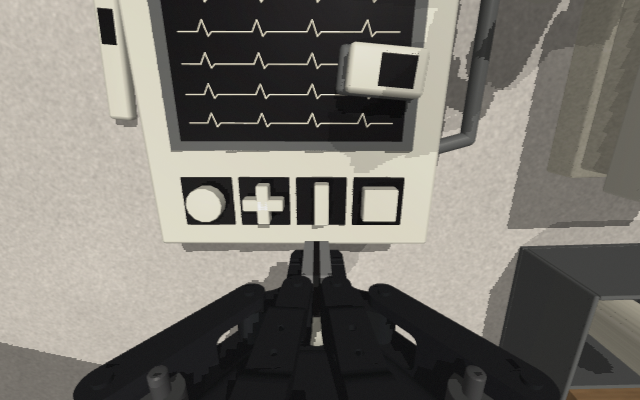

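All four keys are up at (205,203), (263,205), (321,202) and (380,203), the oximeter is undisturbed at (383,70), and the hand is clear.

>>> arm_command(
  series=[
    [0, 0, -0.02, 0],
    [0, 0, -0.03, 0],
    [0, 0, -0.03, 0],
    [0, 0, -0.03, 0],
    [0, 0, -0.03, 0],
  ],
)

```text
time: 12.6
ee_pos: [0.5923, -0.159, 0.2019]
tcp_rot: [-179.9, -0.0, 88.2]
wrist_force: [0.6, 0.0, -0.6]
opening: -0.0003
grasp_force: 0.0
```

```bash
python3 -c "
from workcell import bot
print(bot.get_obs()['wrist_force']);print(bot.job_done())"
```

```text
[ 0.59656224  0.02688214 -0.57641225]
the job is handed in; nothing more can be done
None
```

I shut the cover, held the round key down for over a second, then pressed the square key and the bar key in turn and let each up; I handed the job in at 12.6 s without pressing the cross key, and no verdict was shown.

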